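# Rock the ball sorter's seesaw gate over and feed the larger ball

## Robot

A 7-joint arm with a two-finger parallel gripper is mounted at the origin on a cart in front of the work surface, level with it; the furniture and walls round the work are solid. World frame = base frame: x ahead of the robot, y to its left, z up, the work surface at z = 0. Lengths are in m, angles in rad, forces in N, time in s.
With the tool pointing down it reaches from about 0.425 to 0.875 m from the base axis. Payload 4.7 kg.
Tool frame: the origin (TCP) lies between the finger pads; the fingertips stand ctrl.tip_reach ahead of it and the grasp point (between the pads) lies 5 mm behind it (ctrl.tip_reach is the distance from the TCP to the fingertips, in m); z points along the fingers, y is the direction in which the jaws open and shut (so a half turn about z gives the same grasp; the last joint's range is limited). The gripper opens to 87 mm and grips with 3 to 60 N. Pads are 19 mm wide; open, the fingers measure 117 mm over their backs; the gripper's body (75 mm by 190 mm) begins 51 mm behind the grasp point.
Start: joints at [-1.141, 0.321, -0.07, 1.45, 0.023, 1.371, -0.057], TCP at [0.263, 0.595, 0.237] pointing down, gripper open.
Joint ranges: [-2.86, 2.86], [-0.3, 2.09], [-1.38, 1.24], [0.06, 2.45], [-1.56, 4.7], [0.09, 2.05], [-2.69, 2.69]. Speed limits (rad/s): [2.57, 2.57, 3.14, 3.14, 3.14, 3.14, 3.14].

## Interface

Orientations are given as a rotation vector (axis times angle).
In Python, from bench import ctrl gives the robot as it stands.
- The arm moves only by the shell command python3 -m handwheel 'ROWS' [FORCE]. ROWS is JSON, a list of rows, each a list of 7 numbers: the shift along the tool's x, y, z in mm, then the turn, a rotation vector about the tool's x, y, z in rad, then the gripper's target within -1 to 1 (shut at 1, half-way at 0, fully open at -1). In form: [[dx, dy, dz, ax, ay, az, grip], ...]. A call has 1 to 12 rows; each row is the pose to reach, as a shift and turn from the pose commanded when the call began, along the tool's axes at that moment; what a row does not reach only later rows make up. A row lasts 1/8 s, in which the tool goes at most 62.5 mm and 10.7 degrees, less where a joint would pass 70% of its speed; a pose out of reach is approached as far as the arm can. A call with a gripper value outside its range is refused whole. The fingers move at their own pace and stop on an object; FORCE is the grip in N (left out, the last holds). Time passes only in rows, so rows that repeat a pose let the fingers close. It gives the time, the measured TCP pose, the force and the opening at its end, in the units of the state.
- ctrl.get_state(): the state, without advancing time (a new reading comes with each control period).
- ctrl.get_image(name): name is "scene" or "top" or "wrist"; returns the picture (400x640x3 uint8, red, green, blue); there is no depth.
- ctrl.camera_model(name): a dict with "mtx" (3x3 intrinsics, pixels), "xyz" and "orientation" of the camera in the world. Camera axes: x right, y up, looking along -z (the intrinsics and any distortion apply to the point x, -y, -z); pixel columns grow to the right and rows downward; lengths in m; the calibration is good to about 2 mm. A picture is of the moment at which its call begins: read the wrist's pose just before it. camera_model takes no time and is no camera call; for the wrist camera it gives the pose at the moment of the call.
- ctrl.close_job(): hands the job in, once; it reports no verdict.
The state is a dict: "time": time; "joint_positions": joint angles; "qd": joint speeds; "joint_torque": joint torques, N m; "position": TCP position; "tool_rot": TCP orientation; "ft_force": force on the tool from outside, world axes, zero at the start; "torque": the same for the moment, N m; "grip_width": opening from 0.0 (shut) to 1.0 (fully open).
Only numpy, scipy, OpenCV 4.12 (cv2) and the standard library are available. Lean on these libraries where they do the work, as an engineer would, in place of code of your own. Each camera call takes 0.05 s, during which the arm holds its last target.

## Task

Set the bench ball sorter to its other chute: with a fingertip press down the raised end of the seesaw gate until it rocks over its pivot and rests on its other side. Then push the larger of the two white balls off the loading deck, away from you, so that it rolls down the gate into the tray that the gate now slopes to. Nothing is pinched or picked up; leave the smaller ball in its lane and the things standing around as they are.

Things in the scene. Friction and masses are not known exactly. Their poses are not given: they have to be found in the camera images.
- sorter: Ball sorter fixed to the bench: base plate 165 x 330 mm, grey loading deck nearest the robot, seesaw gate behind it, a white catch tray at each end of the gate. Origin: on the bench under the gate's middle; x points from the deck across the gate, away from the robot, y left, z up. Deck: x -105 to -24 mm, y -50 to 50 mm, top 108 mm above the bench, with two ball lanes along x (see seat_left).
- gate (a joint): Seesaw gate: aluminium trough 170 mm long along the sorter's y, open at both ends, hinged at its middle 75 mm above the bench. +0.25 rad (stop): left end up, slopes to the right tray; -0.25 (stop): right end up, slopes to the left tray. Starts at either stop. It is top-heavy: about 0.6 N on the raised press plate moves it, and once past level it falls to the other stop and stays.
- press_left (a point): Centre of the top of the left press plate: dark steel, three small ribs, 34 mm along the sorter's x by 50 mm along its y, on top of the gate's far wall near its left end (sorter x 38 mm), nothing above it. It moves with the gate: raised 144 mm above the bench at y 44 mm, level 131 mm at y 60, lowered 114 mm at y 72, so it shifts outward under a finger as it goes down.
- press_right (a point): The same on the gate's right end (mirrored: negative y).
- tray_left (a point): Centre of the inside floor (rubber mat, 13 mm above the bench) of the left catch tray, inside 88 x 80 mm, walls up to 54 to 82 mm above the bench. Axes as the sorter's.
- tray_right (a point): The same for the right catch tray.
- seat_left (a point): Point on the floor of the left ball lane (sorter x -48, y 30 mm, 108 mm above the bench); axes as the sorter's. The lane is flat and level, 34 mm wide along x, open at both ends, between rails 5 mm high. Its ball stands within 16 mm of this point and stays put until pushed (under 2 N). The deck ends 24 mm ahead of it (+x), where the ball drops 5 to 25 mm onto the gate.
- seat_right (a point): The same for the right lane (sorter y -30 mm).
- big_ball_center (a point): Centre of the larger ball: polished white ceramic, diameter 28 mm, about 40 g. At the start it stands in one of the lanes, its centre 122 mm above the bench.
- small_ball_center (a point): Centre of the smaller ball: white ceramic, diameter 20 mm, about 16 g. In the other lane; to be left there.
- big_ball: The larger ball as a body; its origin and axes turn as it rolls, so use its centre for its place.
- pot: Bystander: white sample pot with screw lid, diameter 54 mm, 68 mm high, origin under its base.
- beaker: Bystander: small clear beaker, diameter 44 mm, 55 mm high, origin under its base.
- amber: Bystander: brown glass bottle with black cap, diameter 58 mm, 118 mm high, origin under its base.

How it is judged:
On the way, in this order (a step that is already met when the one before it is completed fails the run):
1. the gate has been rocked over and rests on its other side (distance of press_left from where it was at the start of the episode above 0.025 m and (value of joint gate below -0.22 rad or value of joint gate above 0.22 rad)), for 0.2 s.
2. the larger ball has rolled into the tray the gate now slopes to (((value of joint gate below -0.22 rad and x of big_ball_center in the frame of tray_left between -0.04 and 0.04 m and y of big_ball_center in the frame of tray_left between -0.04 and 0.04 m and z of big_ball_center in the frame of tray_left below 0.025 m) or (value of joint gate above 0.22 rad and x of big_ball_center in the frame of tray_right between -0.04 and 0.04 m and y of big_ball_center in the frame of tray_right between -0.04 and 0.04 m and z of big_ball_center in the frame of tray_right below 0.025 m))), for 0.2 s.
At the end, for the whole second after the job is handed in: The gate rests on the side opposite to its start (within 0.03 rad of the stop), the larger ball lies still (under 30 mm/s) in the tray the gate now slopes to, and the smaller ball is still where it stood in its lane (within 18 mm) (distance of press_left from where it was at the start of the episode above 0.025 m and ((value of joint gate below -0.22 rad and x of big_ball_center in the frame of tray_left between -0.04 and 0.04 m and y of big_ball_center in the frame of tray_left between -0.04 and 0.04 m and z of big_ball_center in the frame of tray_left below 0.025 m) or (value of joint gate above 0.22 rad and x of big_ball_center in the frame of tray_right between -0.04 and 0.04 m and y of big_ball_center in the frame of tray_right between -0.04 and 0.04 m and z of big_ball_center in the frame of tray_right below 0.025 m)) and linear speed of big_ball below 0.03 m/s and distance of small_ball_center from where it was at the start of the episode below 0.018 m); the robot touches nothing.
It fails at once if the larger ball was lifted (its centre more than 12 mm above its height on the deck) (height (world z) of big_ball_center above 0.134 m).
It fails at once if the larger ball was pinched (fingers on it with over 15 N) or carried to a tray by the fingers (contact force between the fingers and big_ball above 15 N or (contact force between the fingers and big_ball above 0.3 N and (y of big_ball_center in the frame of sorter above 0.06 m or y of big_ball_center in the frame of sorter below -0.06 m))).
It fails at once if the larger ball left the deck before the gate was rocked over (not (distance of press_left from where it was at the start of the episode above 0.025 m) and height (world z) of big_ball_center below 0.115 m).
It fails at once if the smaller ball was lifted or pushed away (over 18 mm) (distance of small_ball_center from where it was at the start of the episode above 0.018 m).
It fails at once if a bystander was pushed or knocked (distance of any of pot, beaker, amber from where it was at the start of the episode above 0.02 m).
It also fails if it takes over 38 s, if anything falls off the work surface, if the arm or the gripper's body presses on something with over 40 N, if the wrist force passes 120 N, or if a joint passes its speed limit or range.

## Working session

There is one attempt and no reset: what is moved stays moved. The work goes in short steps, Python scripts to look and compute and a shell command to move; the robot and the scene stay as the last step left them, time stands still between calls to the robot, and variables do not carry over. Pictures are saved under pics/ and viewed, and the job is handed in when it is done.

```bash
mkdir -p pics; ls; cat > h.py <<'E'
import numpy as np,cv2
from bench import ctrl
from scipy.spatial.transform import Rotation as R
def save(n,f):
    im=ctrl.get_image(n); cv2.imwrite('pics/'+f,im[:,:,::-1]); return im
def cam(n):
    m=ctrl.camera_model(n); return m
E
python3 - <<'E'
from h import *
print(ctrl.get_state(), ctrl.tip_reach)
for n in('scene','top','wrist'):
    print(n,ctrl.camera_model(n)); save(n,n+'0.png')
E
```

```text
pics
{'time': 0.0, 'joint_positions': array([-1.14088607,  0.32183941, -0.07009407,  1.45167018,  0.02257158,
        1.3708124 , -0.0569187 ]), 'qd': array([-0.00021415, -0.00024831, -0.0009807 , -0.00197632,  0.00052355,
        0.000528  , -0.00186223]), 'joint_torque': array([ 4.36904766e-04, -4.91276944e+01, -4.03174460e-01, -3.12533247e+01,
       -6.36755023e-02,  4.33064613e-02,  1.74732422e-04]), 'position': array([0.26237085, 0.59411269, 0.23545333]), 'tool_rot': array([-6.48365792e-01, -3.07361657e+00,  3.00553505e-03]), 'ft_force': array([-0.10417317,  0.58110897,  0.65281118]), 'torque': array([ 0.02177757, -0.02166376, -0.01712802]), 'grip_width': 0.9990776545021102} 0.014
scene {'mtx': array([[517.71616385,   0.        , 319.4425497 ],
       [  0.        , 517.71616385, 201.25324359],
       [  0.        ,   0.        ,   1.        ]]), 'xyz': array([-0.32158302, -0.72520727,  1.04695408]), 'orientation': array([ 0.77930523, -0.43295577, -0.99676567])}
top {'mtx': array([[459.2635384 ,   0.        , 322.45814808],
       [  0.        , 459.2635384 , 202.70687451],
       [  0.        ,   0.        ,   1.        ]]), 'xyz': array([ 0.45328864, -0.19491125,  1.19876013]), 'orientation': array([ 0.10638538, -0.09172444, -1.55850942])}
wrist {'mtx': array([[290.3558625 ,   0.        , 319.12519416],
       [  0.        , 290.3558625 , 195.97143279],
       [  0.        ,   0.        ,   1.        ]]), 'xyz': array([0.19273252, 0.6258566 , 0.38458871]), 'orientation': array([-0.25345894, -0.16192349,  1.1464137 ])}
```

View pics/scene0.png

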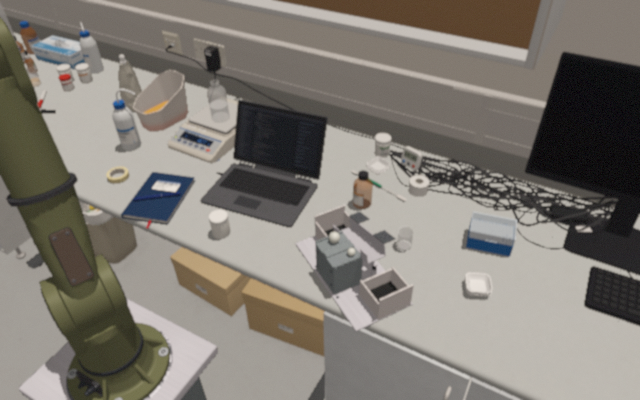

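View pics/top0.png

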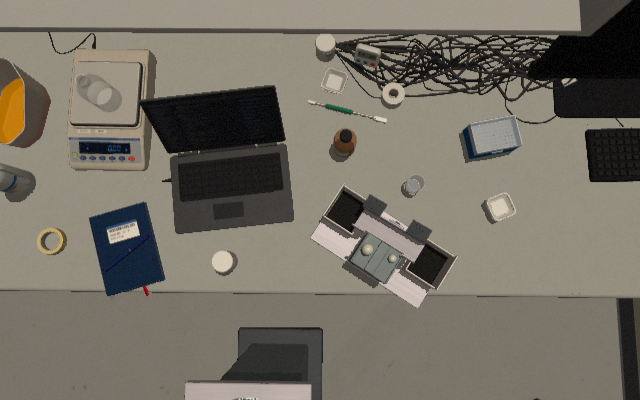

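View pics/wrist0.png

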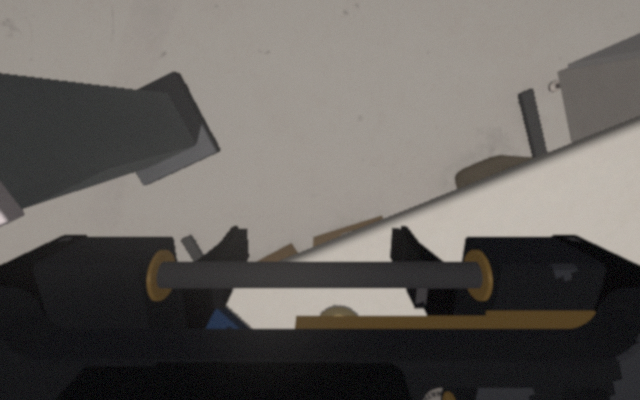

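```bash
python3 - <<'E'
import cv2
a=cv2.imread('pics/top0.png')[175:315,300:470]
cv2.imwrite('pics/top0z.png',cv2.resize(a,None,fx=4.6,fy=4.2,interpolation=cv2.INTER_CUBIC))
a=cv2.imread('pics/scene0.png')[190:330,290:430]
cv2.imwrite('pics/scene0z.png',cv2.resize(a,None,fx=4.2,fy=4.2,interpolation=cv2.INTER_CUBIC))
E
```

```text
(no output)
```

View pics/top0z.png

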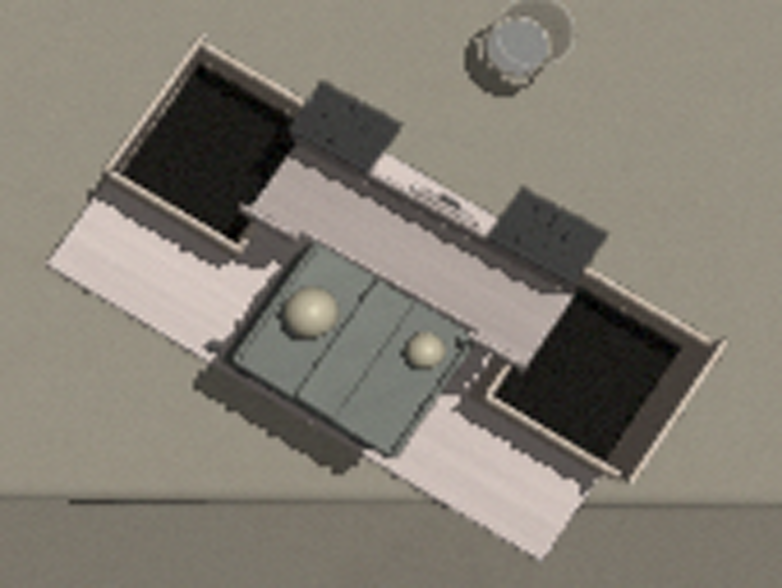

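View pics/scene0z.png

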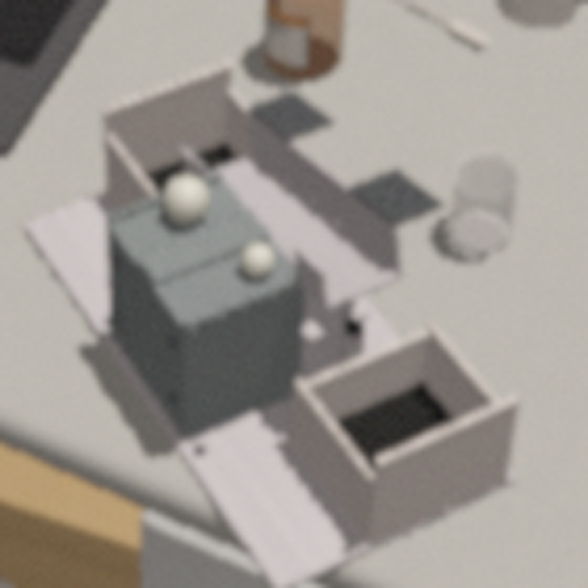

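```bash
cat >> h.py <<'E'
def ray(n,px,z):
    m=ctrl.camera_model(n); Q=R.from_rotvec(m['orientation'])
    d=np.linalg.solve(m['mtx'],[px[0],px[1],1]); d=Q.apply([d[0],-d[1],-d[2]])
    o=np.array(m['xyz']); return o+d*(z-o[2])/d[2]
def proj(n,p):
    m=ctrl.camera_model(n); Q=R.from_rotvec(m['orientation'])
    c=Q.inv().apply(np.array(p)-m['xyz']); c=m['mtx']@[c[0],-c[1],-c[2]]; return c[:2]/c[2]
def tz(p): return (300+(p[0]+.5)/4.6-.5,175+(p[1]+.5)/4.2-.5)
def sz(p): return (290+(p[0]+.5)/4.2-.5,190+(p[1]+.5)/4.2-.5)
E
python3 - <<'E'
from h import *
np.set_printoptions(precision=4,suppress=True)
A=ray('top',tz((46,265)),.006);B=ray('top',tz((543,558)),.006)
print('near base',A,B,np.linalg.norm(A-B))
print('big',ray('top',tz((309,311)),.122),ray('scene',sz((186,199)),.122))
print('small',ray('top',tz((425,349)),.118),ray('scene',sz((258,259)),.118))
for z in(.108,.113):
  print('deck',[ray('top',tz(p),z)[:2] for p in((310,238),(476,332),(395,455),(233,360))])
L=[(320,82),(402,126),(362,172),(292,132)];Rr=[(523,187),(607,236),(580,275),(490,235)]
def quad(n,q,z):
    P=np.array([ray(n,p,z) for p in q]);return P.mean(0),[np.linalg.norm(P[i]-P[i-3])for i in range(4)]
for z in (.114,.144): print(z,'L',quad('top',[tz(p) for p in L],z),'R',quad('top',[tz(p) for p in Rr],z))
Ls=[(287,93),(332,122),(290,140),(250,112)];Rs=[(397,170),(440,203),(395,222),(347,187)]
for z in (.114,.144): print(z,'Ls',quad('scene',[sz(p) for p in Ls],z),'Rs',quad('scene',[sz(p) for p in Rs],z))
E
```

```text
near base [ 0.5129 -0.1506  0.006 ] [ 0.3388 -0.4276  0.006 ] 0.3271461799952949
big [ 0.4829 -0.2886  0.122 ] [ 0.4884 -0.2885  0.122 ]
small [ 0.4626 -0.3477  0.118 ] [ 0.4685 -0.3469  0.118 ]
deck [array([ 0.5244, -0.2904]), array([ 0.4725, -0.3753]), array([ 0.4039, -0.3334]), array([ 0.4556, -0.2509])]
deck [array([ 0.5241, -0.29  ]), array([ 0.4724, -0.3745]), array([ 0.4041, -0.3328]), array([ 0.4555, -0.2506])]
0.114 L (array([ 0.5865, -0.3075,  0.114 ]), [np.float64(0.04899657649131635), np.float64(0.03355262403650237), np.float64(0.04241615539584077), np.float64(0.032189562057138965)]) R (array([ 0.5279, -0.4128,  0.114 ]), [np.float64(0.05052443645883503), np.float64(0.02617522493808648), np.float64(0.05067086321032858), np.float64(0.032246789648873474)])
0.144 L (array([ 0.5828, -0.3044,  0.144 ]), [np.float64(0.04764153287056025), np.float64(0.03262469656858326), np.float64(0.041243099135546316), np.float64(0.031299331272786335)]) R (array([ 0.5259, -0.4068,  0.144 ]), [np.float64(0.04912713852051944), np.float64(0.025451325961583546), np.float64(0.04926951571080428), np.float64(0.03135497618489987)])
0.114 Ls (array([ 0.5905, -0.3075,  0.114 ]), [np.float64(0.0382562280377293), np.float64(0.03142071912745216), np.float64(0.03518782637014134), np.float64(0.029760148065825033)]) Rs (array([ 0.558 , -0.3939,  0.114 ]), [np.float64(0.036862786776016544), np.float64(0.032302778857625), np.float64(0.039860474250032696), np.float64(0.034580311387585105)])
0.144 Ls (array([ 0.5612, -0.3209,  0.144 ]), [np.float64(0.03702606369049252), np.float64(0.030410356882721357), np.float64(0.03405632931260036), np.float64(0.028803183017337603)]) Rs (array([ 0.5297, -0.4046,  0.144 ]), [np.float64(0.03567742981957719), np.float64(0.03126405316757177), np.float64(0.03857872388410574), np.float64(0.03346834953542853)])
```

```bash
cat >> h.py <<'E'
np.set_printoptions(precision=4,suppress=True)
YAW=np.arctan2(-.527,.85); O=np.array([.5185,-.3485,0])
S=R.from_euler('z',YAW)
def s2w(p): return O+S.apply(p)
def w2s(p): return S.inv().apply(np.array(p)-O)
# desired tool orientation: y = sorter y, z down, x = -sorter x
RT=R.from_matrix(np.c_[S.apply([-1,0,0]),S.apply([0,1,0]),[0,0,-1]])
def row(p,Rt=RT):
    s=ctrl.get_state(); Q=R.from_rotvec(s['tool_rot'])
    return np.round(Q.inv().apply(np.array(p)-s['position'])*1000,1), (Q.inv()*Rt).as_rotvec().round(3)
def st():
    s=ctrl.get_state(); print('t',s['time'],'tcp',s['position'],'tip sorter',w2s(s['position']-[0,0,.014]),'F',s['ft_force'],'gw',s['grip_width'],'q',s['joint_positions'])
E
python3 - <<'E'
from h import *
pr=s2w([.038,-.060,.22]); print(pr)
for p in ([.42,.40,.28],[.48,.15,.30],[.50,-.1,.30],[*pr[:2],.22]): print(row(p))
print(ray('top',(345,140),.118), ray('top',(412,185),.055), ray('top',(222,262),.068), ray('top',(210,90),.2))
E
```

```text
[ 0.5192 -0.4195  0.22  ]
(array([-222.6, -114.1,  -44.1]), array([-0.001,  0.   ,  0.139]))
(array([-378.5, -318.6,  -63.8]), array([-0.001,  0.   ,  0.139]))
(array([-497.7, -539.2,  -63.5]), array([-0.001,  0.   ,  0.139]))
(array([-644.3, -823.6,   17. ]), array([-0.001,  0.   ,  0.139]))
[ 0.7435 -0.2369  0.118 ] [ 0.6456 -0.4085  0.055 ] [0.4483 0.0607 0.068 ] [0.8353 0.0729 0.2   ]
```

```bash
python3 -m handwheel '[[-50,-25,-30,0,0,0.05,1],[-100,-50,-44,0,0,0.1,1],[-150,-75,-50,0,0,0.139,1],[-200,-100,-60,0,0,0.139,1],[-235,-140,-64,0,0,0.139,1],[-270,-185,-64,0,0,0.139,1],[-310,-230,-64,0,0,0.139,1],[-345,-275,-64,0,0,0.139,1],[-375,-320,-64,0,0,0.139,1],[-400,-370,-64,0,0,0.139,1],[-430,-420,-64,0,0,0.139,1],[-455,-470,-64,0,0,0.139,1]]' 5; python3 - <<'E'
from h import *
st(); pr=s2w([.038,-.060,.22])
for p in ([.50,-.1,.30],[*pr[:2],.22]): print(row(p))
E
```

```text
time: 1.65
position: [0.4888, -0.0212, 0.3005]
tool_rot: [0.861, 3.021, 0.0]
ft_force: [-0.2, 0.4, -0.1]
grip_width: 0.005
t 1.65 tcp [ 0.4888 -0.0212  0.3005] tip sorter [-0.1977  0.2626  0.2865] F [-0.1691  0.4328 -0.1358] gw 0.0047747257107479 q [-0.4914 -0.0684  0.4595  1.7507  0.0303  1.4518  0.9794]
(array([-51. , -61.1,   0.5]), array([ 0.,  0., -0.]))
(array([-235.7, -322.6,   80.4]), array([ 0.,  0., -0.]))
```

```bash
python3 -m handwheel '[[-35,-48,0,0,0,0,1],[-70,-96,0,0,0,0,1],[-105,-144,10,0,0,0,1],[-140,-192,25,0,0,0,1],[-175,-240,45,0,0,0,1],[-205,-288,65,0,0,0,1],[-236,-323,80,0,0,0,1],[-236,-323,80,0,0,0,1],[-236,-323,80,0,0,0,1]]'; python3 - <<'E'
from h import *
st(); save('top','top1.png'); save('wrist','wrist1.png');a=save('scene','scene1.png')
cv2.imwrite('pics/scene1z.png',cv2.resize(a[170:330,270:440,::-1],None,fx=4,fy=3.7,interpolation=cv2.INTER_CUBIC))
E
```

```text
time: 2.78
position: [0.5195, -0.4174, 0.2202]
tool_rot: [-0.86, -3.021, -0.001]
ft_force: [0.8, 1.0, 0.2]
grip_width: 0.008
t 2.775 tcp [ 0.5195 -0.4174  0.2202] tip sorter [ 0.0372 -0.058   0.2062] F [0.795  1.0061 0.2345] gw 0.007636115545416279 q [ 0.068   0.4427  0.7793  1.4524 -0.3123  1.3746  1.8761]
```

View pics/scene1z.png

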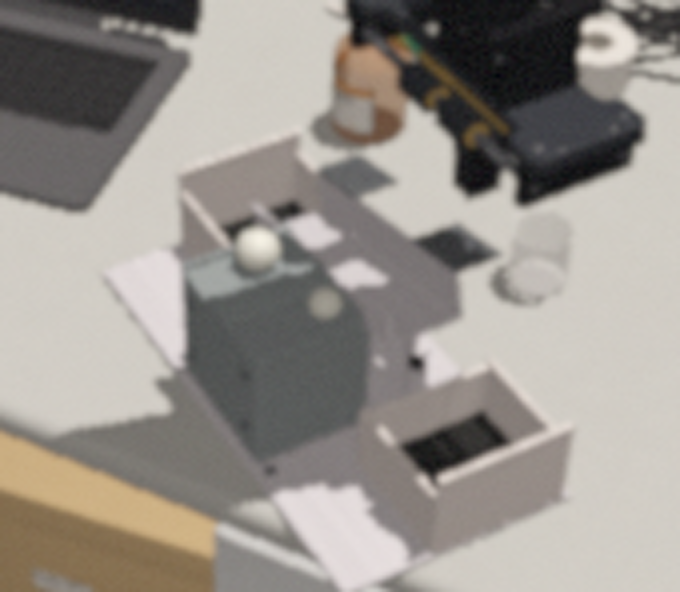

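View pics/wrist1.png

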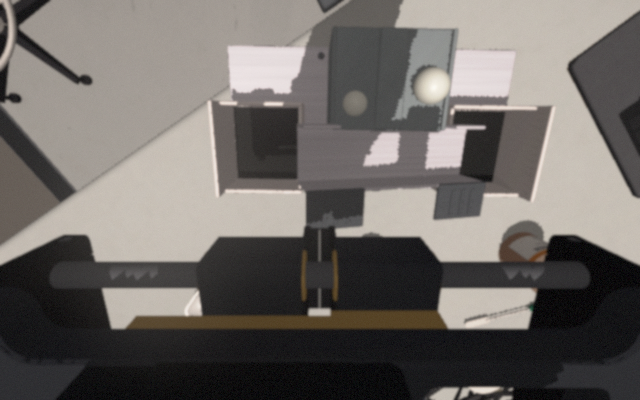

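```bash
python3 - <<'E'
from h import *
for n,p,z in (('Rplate',(335,209),.144),('Lplate',(459,201),.114),('big',(432,84),.122),('small',(355,103),.118)): print(n,w2s(ray('wrist',p,z)))
for p in ((315,48),(456,28),(330,120),(456,129)): pass
print(proj('wrist',s2w([.038,-.06,.15])))
E
```

```text
Rplate [ 0.0383 -0.0431  0.144 ]
Lplate [0.0406 0.0733 0.114 ]
big [-0.06    0.0341  0.122 ]
small [-0.0455 -0.0266  0.118 ]
[314.3289 211.0758]
```

```bash
python3 -m handwheel '[[0,0,25,0,0,0,1],[0,0,46,0,0,0,1],[0,0,52,0,0,0,1],[0,0,58,0,0,0,1],[0,0,64,0,0,0,1],[0,0,70,0,0,0,1],[0,0,76,0,0,0,1],[0,0,81,0,0,0,1],[0,0,85,0,0,0,1],[0,0,85,0,0,0,1],[0,0,85,0,0,0,1]]'; python3 - <<'E'
from h import *
st(); save('wrist','wrist2.png');a=save('scene','scene2.png')
cv2.imwrite('pics/scene2z.png',cv2.resize(a[170:330,270:440,::-1],None,fx=4,fy=3.7,interpolation=cv2.INTER_CUBIC))
E
```

```text
time: 4.3
position: [0.5195, -0.418, 0.1357]
tool_rot: [0.86, 3.021, -0.0]
ft_force: [0.0, -0.2, -0.3]
grip_width: 0.007
t 4.3 tcp [ 0.5195 -0.418   0.1357] tip sorter [ 0.0375 -0.0585  0.1217] F [ 0.0435 -0.2107 -0.2822] gw 0.007110149995453619 q [ 0.0832  0.5031  0.7503  1.5519 -0.3568  1.2278  1.9086]
```

View pics/scene2z.png

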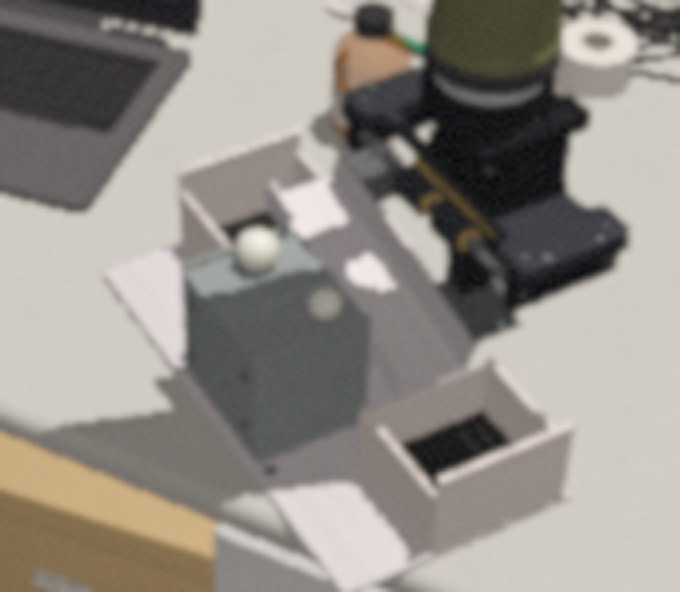

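View pics/wrist2.png

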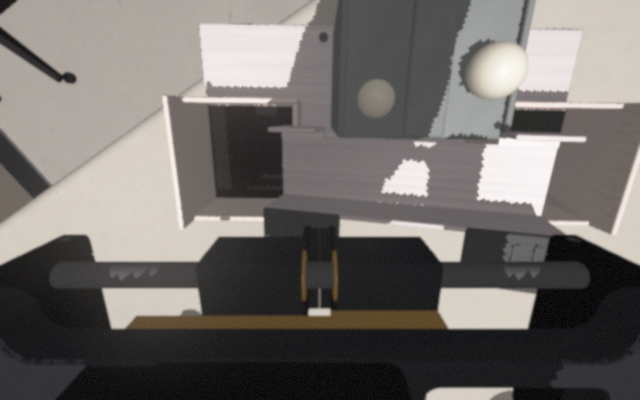

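```bash
python3 - <<'E'
from h import *
for q in ([.038,-.058,.20],[-.105,.033,.2],[-.105,.033,.116]): print(row(s2w(q)+[0,0,.014]))
E
```

```text
(array([ -0.4,   0.6, -78.2]), array([0.   , 0.001, 0.   ]))
(array([142.5,  91.6, -78.2]), array([0.   , 0.001, 0.   ]))
(array([142.6,  91.6,   5.8]), array([0.   , 0.001, 0.   ]))
```

```bash
python3 -m handwheel '[[0,0,-30,0,0,0,1],[0,0,-60,0,0,0,1],[0,0,-78,0,0,0,1],[35,23,-78,0,0,0,1],[70,46,-78,0,0,0,1],[105,69,-78,0,0,0,1],[142,91,-78,0,0,0,1],[142,91,-78,0,0,0,1],[142,91,-60,0,0,0,1],[142,91,-40,0,0,0,1],[142,91,-40,0,0,0,1]]'; python3 - <<'E'
from h import *
st(); save('wrist','wrist3.png');save('top','top3.png');a=save('scene','scene3.png')
cv2.imwrite('pics/scene3z.png',cv2.resize(a[170:330,270:440,::-1],None,fx=4,fy=3.7,interpolation=cv2.INTER_CUBIC))
for q in ([-.105,.033,.116],[-.036,.033,.116]): print(row(s2w(q)+[0,0,.014]))
E
```

```text
time: 5.78
position: [0.4453, -0.2666, 0.1732]
tool_rot: [-0.862, -3.016, 0.002]
ft_force: [-0.1, 0.2, 0.0]
grip_width: 0.008
t 5.775 tcp [ 0.4453 -0.2666  0.1732] tip sorter [-0.1054  0.031   0.1592] F [-0.1415  0.1567  0.0412] gw 0.008091845164249167 q [-0.258   0.0973  0.793   1.8783 -0.0716  1.1997  1.5728]
(array([ 1.1,  1.4, 45.6]), array([-0.001,  0.   , -0.001]))
(array([-67.9,   1.5,  45.7]), array([-0.001,  0.   , -0.001]))
```

View pics/scene3z.png

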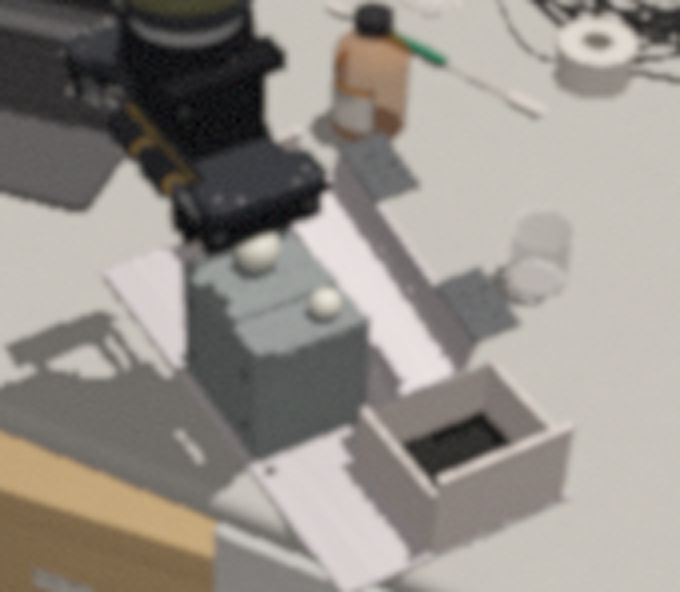

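View pics/wrist3.png

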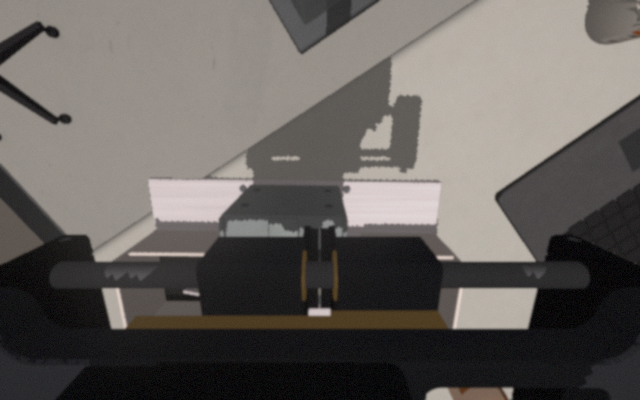

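```bash
python3 -m handwheel '[[0,1,20,0,0,0,1],[0,1,40,0,0,0,1],[0,1,43,0,0,0,1],[0,1,43,0,0,0,1],[-8,1,43,0,0,0,1],[-15,1,43,0,0,0,1],[-21,1,43,0,0,0,1],[-27,1,43,0,0,0,1],[-33,1,43,0,0,0,1]]'; python3 - <<'E'
from h import *
st(); a=save('scene','scene4.png')
cv2.imwrite('pics/scene4z.png',cv2.resize(a[170:330,270:440,::-1],None,fx=4,fy=3.7,interpolation=cv2.INTER_CUBIC))
E
```

```text
time: 7.05
position: [0.4756, -0.2826, 0.1325]
tool_rot: [-0.86, -3.021, 0.0]
ft_force: [0.2, -0.4, 0.4]
grip_width: 0.002
t 7.05 tcp [ 0.4756 -0.2826  0.1325] tip sorter [-0.0712  0.0334  0.1185] F [ 0.164  -0.4302  0.3552] gw 0.0019313798193896028 q [-0.2018  0.2388  0.7848  1.8471 -0.1858  1.1307  1.6646]
```

View pics/scene4z.png

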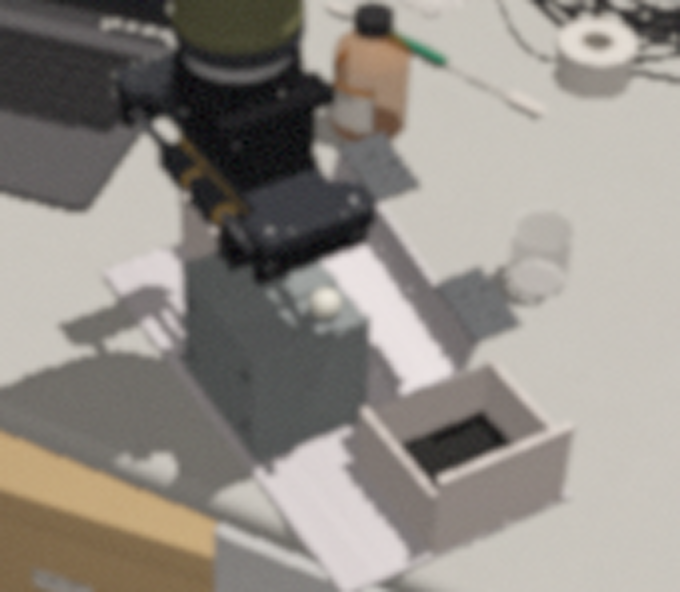

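```bash
python3 -m handwheel '[[-6,0,1,0,0,0,1],[-12,0,1,0,0,0,1],[-18,0,1,0,0,0,1],[-24,0,1,0,0,0,1],[-30,0,1,0,0,0,1],[-32,0,1,0,0,0,1],[-32,0,1,0,0,0,1]]'; python3 - <<'E'
from h import *
st(); a=save('scene','scene5.png')
cv2.imwrite('pics/scene5z.png',cv2.resize(a[170:330,270:440,::-1],None,fx=4,fy=3.7,interpolation=cv2.INTER_CUBIC)); save('top','top5.png')
E
```

```text
time: 7.98
position: [0.5026, -0.2993, 0.1315]
tool_rot: [0.86, 3.021, -0.0]
ft_force: [-0.8, -0.6, -1.0]
grip_width: 0.006
t 7.975 tcp [ 0.5026 -0.2993  0.1315] tip sorter [-0.0395  0.0335  0.1175] F [-0.7801 -0.5603 -0.9593] gw 0.0063775583783810905 q [-0.1573  0.319   0.7722  1.7709 -0.2422  1.1495  1.7058]
```

View pics/scene5z.png

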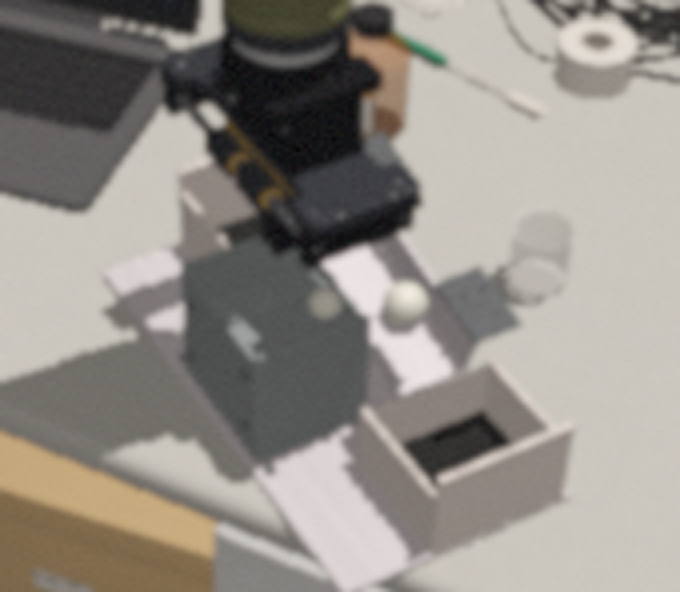

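The ball is rolling down the gate (405,303 in the crop) toward the right tray. I'll back off and lift.

```bash
python3 -m handwheel '[[8,0,0,0,0,0,1],[16,0,0,0,0,0,1],[16,0,-30,0,0,0,1],[16,0,-70,0,0,0,1],[50,0,-110,0,0,0,1],[80,0,-140,0,0,0,1],[80,40,-140,0,0,0,1],[80,80,-140,0,0,0,1],[80,80,-140,0,0,0,1],[80,80,-140,0,0,0,1],[80,80,-140,0,0,0,1],[80,80,-140,0,0,0,1]]'; python3 - <<'E'
from h import *
st(); a=save('scene','scene6.png')
cv2.imwrite('pics/scene6z.png',cv2.resize(a[170:330,270:440,::-1],None,fx=4,fy=3.7,interpolation=cv2.INTER_CUBIC)); a=save('top','top6.png')
cv2.imwrite('pics/top6z.png',cv2.resize(a[175:315,300:470,::-1],None,fx=4.6,fy=4.2,interpolation=cv2.INTER_CUBIC))
E
```

```text
time: 9.57
position: [0.4761, -0.19, 0.2716]
tool_rot: [0.863, 3.021, 0.0]
ft_force: [-0.2, -0.8, -0.0]
grip_width: 0.003
t 9.575 tcp [ 0.4761 -0.19    0.2716] tip sorter [-0.1196  0.1124  0.2576] F [-0.1747 -0.7512 -0.0456] gw 0.002956697682526118 q [-0.3866 -0.0093  0.7177  1.756   0.006   1.3925  1.3442]
```

View pics/scene6z.png

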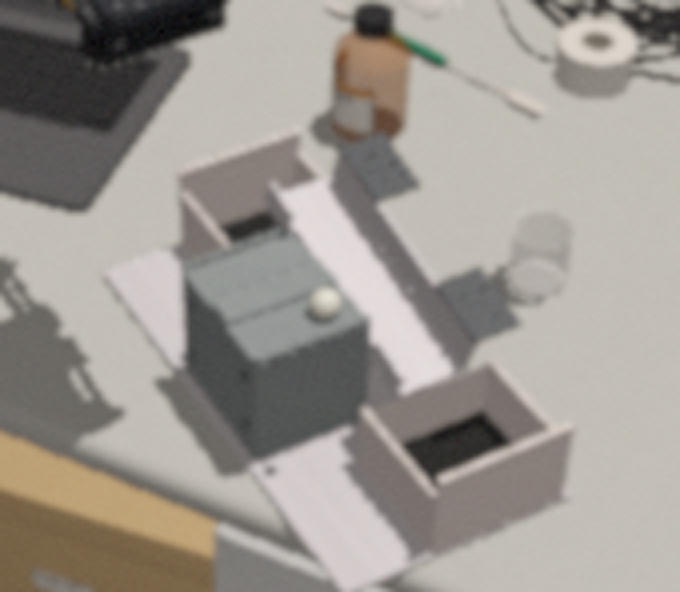

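View pics/top6z.png

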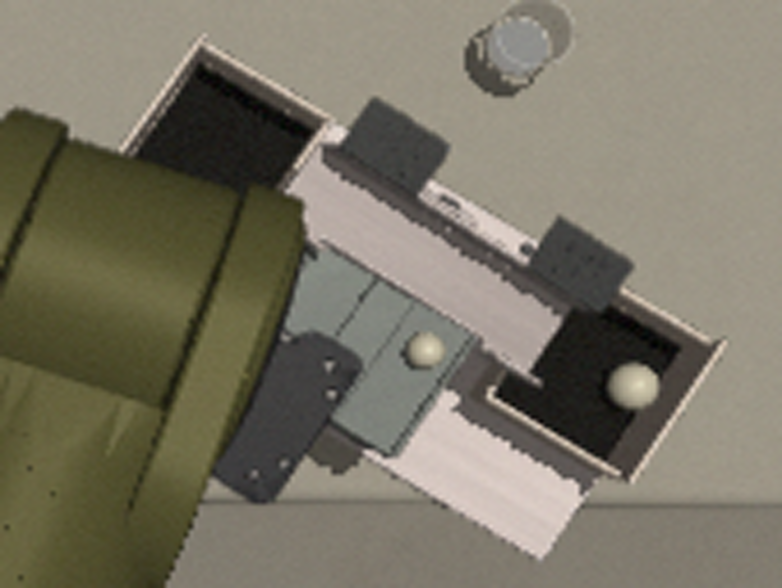

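```bash
python3 -m handwheel '[[0,0,0,0,0,0,1],[0,0,0,0,0,0,1],[0,0,0,0,0,0,1],[0,0,0,0,0,0,1],[0,0,0,0,0,0,1],[0,0,0,0,0,0,1],[0,0,0,0,0,0,1],[0,0,0,0,0,0,1]]'; python3 - <<'E'
from h import *
a=cv2.imread('pics/top6.png'); b=save('top','top7.png')[:,:,::-1]
for i in (a,b):
    m=(cv2.cvtColor(i,cv2.COLOR_BGR2HSV)[:,:,2]>110).astype('uint8')[244:280,429:446]
    ys,xs=np.nonzero(m); print(len(xs),xs.mean()+429,ys.mean()+244)
print(w2s(ray('top',tz((633,385)),.027)))
a=b
cv2.imwrite('pics/top7z.png',cv2.resize(a[175:315,300:470],None,fx=4.6,fy=4.2,interpolation=cv2.INTER_CUBIC))
print('small',w2s(ray('top',tz((425,349)),.118)))
E
```

```text
time: 10.68
position: [0.4766, -0.1891, 0.2716]
tool_rot: [0.86, 3.021, 0.0]
ft_force: [1.0, -0.3, 0.3]
grip_width: 0.005
149 439.46308724832215 259.9530201342282
149 439.46308724832215 259.9530201342282
[ 0.0022 -0.1466  0.027 ]
small [-0.0479 -0.0288  0.118 ]
```

View pics/top7z.png

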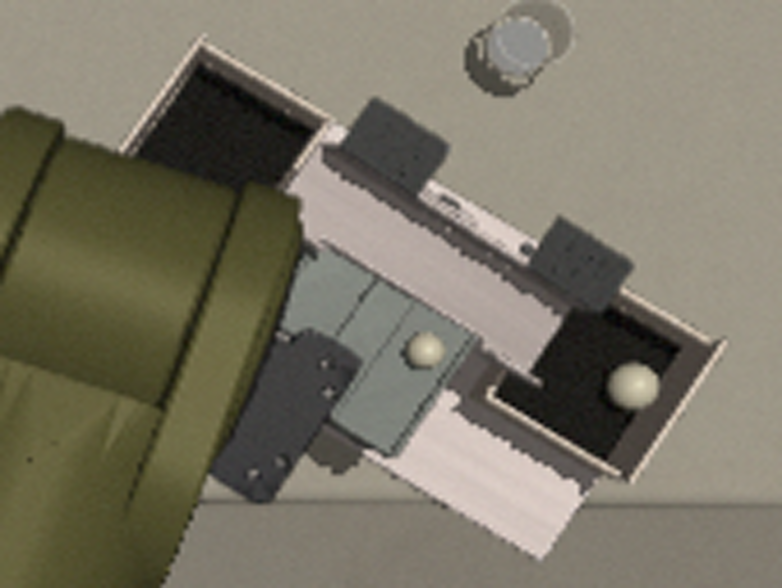

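The ball lies still in the right tray, the gate stays over, the small ball is unmoved, and the arm is clear of everything.

```bash
python3 -c "
from bench import ctrl
print(ctrl.close_job())"
```

```text
the job is handed in; nothing more can be done
None
```

The gate is rocked over to slope right, and the larger ball has rolled down it into the right tray. I handed the job in at about 10.7 s. No verdict is reported, so this rests on my own camera checks.

- **Moves:** The right end of the gate was up at the start. I pressed the right plate down with the closed fingertips until the gate tipped over. Then I pushed the larger ball forward off the left lane and backed the arm clear.
- **Larger ball:** It lies in the right tray at sorter x about 2 mm, y about -147 mm. Its pixel position was the same in two top pictures about 1 s apart, so it is still. In the scene view the tray wall hides it, so only the top camera shows this.
- **Gate and smaller ball:** The gate stayed on its new side. The smaller ball shows at the same place in its lane as at the start.
- **Bystanders:** The bottle and the beaker look unmoved. I did not check the pot again at the end; the arm never worked near it, and only passed well above.
- **Disagreement between views:** The top and scene cameras disagreed by up to 6 mm on the ball positions. I used the mean, and the wrist view agreed with it.

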